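Set the bread warmer's thumbwheel to the green tab

ROBOT

A 6-joint arm with a two-finger parallel gripper is mounted at the origin on the work surface. World frame = base frame: x ahead of the robot, y to its left, z up, the work surface at z = 0. Lengths are in mm, angles in degrees, forces in N, time in s.
With the tool pointing down it reaches from about 250 to 800 mm from the base axis. Payload 8.5 kg.
Tool frame: the origin (TCP) lies at the very end of the fingers, on their centre line; the grasp point (between the pads) lies ctrl.tcp_to_grasp behind it (ctrl.tcp_to_grasp is the distance from the TCP to the grasp point, in mm); z points along the fingers, y is the line along which they close (so a half turn about z gives the same grasp; the last joint's range is limited). The gripper opens to 85 mm and grips with 20 to 120 N. Pads are 22 mm wide; open, the fingers measure 114 mm over their backs; the gripper's body (76 mm by 85 mm) begins 54 mm behind the grasp point. The pads swing forward as they close: fully open they stand 13 mm farther back than shut.
Start: joints at [-70.474, 13.648, -0.773, 75.585, 0, 90], TCP at [175.46, -494.765, 231.276] pointing down, gripper open.
Joint ranges: [-152.45, 152.45], [-59.26, 108.67], [-65.41, 83.53], [-104.44, 129.93], [-82.83, 76.93], [-180, 180]. Speed limits (degrees/s): [127.2, 127.2, 159.86, 180, 180, 180].

INTERFACE

Orientations are given as a 3x3 rotation matrix whose columns are the frame's x, y, z axes.
In Python, from bench import ctrl gives the robot as it stands.
- The arm moves only by the tool drive_tool, never from a script. Its argument "steps" is a list of rows, each an object of numbers: "tx", "ty", "tz": the shift along the tool's x, y, z in m; "ax", "ay", "az": the turn, a rotation vector about the tool's x, y, z in rad. A call has 1 to 12 rows; each row is the pose to reach, as a shift and turn from the pose commanded when the call began, along the tool's axes at that moment; what a row does not reach only later rows make up. A row lasts 1/10 s, in which the tool goes at most 50 mm and 8.59 degrees, less where a joint would pass 70% of its speed; a pose out of reach is approached as far as the arm can. A call with a gripper value outside its range is refused whole. "fingers" is the opening, from 0 (shut) to 1 (fully open), set as the call begins (left out, the last holds). The fingers move at their own pace and stop on an object; "grip_force" is the grip in N (left out, the last holds). Time passes only in rows, so rows that repeat a pose let the fingers close. It gives the time, the measured TCP pose, the force, the opening and the grip force at its end, in the units of the state.
- ctrl.observe(): the state, without advancing time (a new reading comes with each control period).
- ctrl.camera(name): name is "scene" or "top" or "wrist"; returns a dict with "color" (384x512x3 uint8, red, green, blue), "range_z" (384x512 float32, mm along the optical axis (not along the pixel's ray), 0 where there is no reading), "mtx" (3x3 intrinsics, pixels), "extrinsics" (4x4, takes a point from camera to world coordinates). Camera axes: x right, y down, z forward; pixel columns grow to the right and rows downward; lengths in mm; the calibration is good to about 2 mm. The wrist camera is an equidistant fisheye: a pixel r from the principal point sees the ray r / f radians off the axis. A picture is of the moment at which its call begins.
- ctrl.finish_job(): hands the job in; it is judged then, once.
Trained networks look in the newest picture that a camera, given by its name, has taken for a name from the list of things; names that differ only in an ending like _2 or _b are one class to them, and where a whole thing is asked for, a point or a joint stands for the part that bears it (a point fixed in the world has none). Each returns a list of dicts, best first, with "score" (0 to 1); they miss things now and then, are a little off and sometimes report something else, mostly with a low value. They report only what shows in the picture. A call takes as long as a camera call.
- ctrl.trace(camera, label): "mask" (384x512 bool, what is visible of it) and "position" ([column, row] in pixels, amid what is visible of it).
The state is a dict: "clock": time; "joint_pos": joint angles; "qd": joint speeds; "joint_torque": joint torques, N m; "eef_pos": TCP position; "tool_rot": TCP orientation; "force": force on the tool from outside, world axes, zero at the start; "moment": the same for the moment, N m; "width": opening from 0.0 (shut) to 1.0 (fully open); "gripper_force": force on a finger pad.
Only numpy, scipy, OpenCV 4.12 (cv2) and the standard library are available. Lean on these libraries where they do the work, as an engineer would, in place of code of your own. Each camera call takes 0.05 s, during which the arm holds its last target. There are 200 camera calls.

TASK

Slide the yellow guard of the bread warmer fully open to the left, roll the thumbwheel in the panel slot gently with a fingertip until the red pointer is lined up with the green tab, let go of the wheel, then slide the guard fully shut over it again. Press the wheel lightly (about 5 N rolls it, 12 N would harm it), do not push the pointer itself, and leave the rolls and the bowl on the hot plate where they are.

Things in the scene. Friction and masses are not known exactly. Their poses are not given: they have to be found in the camera images.
- warmer: Bread warmer, fixed to the table: control console (130 mm in x, 300 mm in y, level black panel 85 mm above the table) towards the robot, dark hot plate behind (200 mm deep, 70 mm high, rolls and a bowl on it). Origin on the table under the console's centre; z up, x from console to hot plate (away from the robot), y to the left. Its place varies, and its yaw by up to 0.25 rad either way.
- slot_mid (a point): Centre of the thumbwheel's slot, level with the panel's surface. Slot 46 mm along the warmer's y, 16 mm along its x. Through it stands the crown of a ribbed black rubber wheel, radius 25 mm, 12 mm wide, axle along the warmer's x, crown straight over this point. How far the crown stands proud of the panel differs from start to start, 5 to 15 mm, and no reading tells it: feel for it.
- wheel (a joint): Angle of the thumbwheel (rad); grows as the crown is dragged to the warmer's +y, and the pointer then moves to +y, 15 mm per rad (0.6 mm per mm of rim). It is sprung: yields downward about 5 N per mm. About 2.4 N along the rim turns it (5 to 7 N of press, by friction); it stays where left. A fingertip stroke of 20 to 25 mm across the slot's middle is about the most; lift and repeat.
- pointer_tip (a point): Tip of the red pointer (4 mm wide, 22 mm long along the warmer's x, tip at its +x end, 10 to 28 mm above the panel: its height varies and does not tell the wheel's). It slides along the warmer's y, 65 mm in x beyond the slot's centre line, up to 50 mm either side of the console's middle; only the wheel moves it. Axes as the warmer's. It starts within 9 mm of the middle.
- green_tab: Green tab, 18 mm (x) by 8 mm (y) by 14 mm tall, fixed on the panel just beyond the pointer's tip; origin at the centre of its underside, axes as the warmer's. The setting wanted: pointer tip and tab origin at the same y in the warmer's axes. It stands 24 to 40 mm to the left or to the right of the console's middle.
- orange_tab: Orange tab of the same size on the other side of the scale: another setting, not wanted.
- guard (a joint): Slide of the yellow guard along the warmer's y: 0 m = shut (hood centred over the wheel), 0.085 m = fully open (to the warmer's +y, left). About 2 N of friction; it stays where it is left. Starts within 3 mm of shut.
- guard_fin (a point): Top centre of the guard's grip fin, 48 mm above the panel. The fin is 14 mm thick (x), 34 mm long (y) and 28 mm tall, on a 36 mm (x) by 60 mm (y) hood whose roof is 20 mm above the panel. It can be pinched from above across its thickness or pushed along y.
- roll_a: Bread roll, 72 mm across, 43 mm tall, on the hot plate. Leave it alone.
- roll_b: Second bread roll, same size, on the hot plate. Leave it alone.
- dip_bowl: White bowl, 90 mm across, 45 mm tall, on the hot plate. Leave it alone.

How it is judged (in metres and radians):
On the way, in this order (a step that is already met when the one before it is completed fails the run):
1. the guard is fully open (at least 75 mm) (value of joint guard above 0.075 m), for 0.2 s.
2. with the guard open, the pointer is within 3 mm of the green tab and the wheel is let go (value of joint guard above 0.06 m and y of pointer_tip in the frame of green_tab between -0.003 and 0.003 m and contact force between wheel and anything else below 0.1 N), for 0.3 s.
At the end, for the whole second after the job is handed in: The guard is shut (6 mm or less from its shut end) and the pointer's tip is within 3 mm of the green tab's middle along the scale (value of joint guard below 0.006 m and y of pointer_tip in the frame of green_tab between -0.003 and 0.003 m); the robot touches nothing.
It fails at once if the thumbwheel is pressed with more than 12 N (contact force between wheel and anything else above 12 N).
It fails at once if a roll or the bowl on the hot plate is moved by more than 15 mm (distance of any of roll_a, roll_b, dip_bowl from where it was at the start of the episode above 0.015 m).
It fails at once if the red pointer itself is pushed, with more than 1 N (contact force between pointer and anything else above 1 N).
It also fails if it takes over 67 s, if anything falls off the work surface, if the arm or the gripper's body presses on something with over 40 N, if the wrist force passes 120 N, or if a joint passes its speed limit or range.

## Working session

There is one attempt and no reset: what is moved stays moved. The work goes in short steps, Python scripts to look and compute and a tool call to move; the robot and the scene stay as the last step left them, time stands still between calls to the robot, and variables do not carry over. Pictures are saved under pics/ and viewed, at most 10 in all, crops included, and the job is handed in when it is done.

Besides the shell and the picture viewer there is one more tool, called after "Request:" by a JSON object that holds its "api" and its "payload". drive_tool: Moves the arm, as the interface text tells. Its arguments: {"type":"object","properties":{"steps":{"type":"array","items":{"type":"object","properties":{"tx":{"type":"number"},"ty":{"type":"number"},"tz":{"type":"number"},"ax":{"type":"number"},"ay":{"type":"number"},"az":{"type":"number"}}}},"fingers":{"type":"number"},"grip_force":{"type":"number"}},"required":["steps"]}

```bash
mkdir -p pics
cat > h.py <<'E'
import numpy as np, cv2
from bench import ctrl
def world(c,mask):
    v,u=np.nonzero(mask&(c["range_z"]>0)); z=c["range_z"][v,u]; K=c["mtx"]
    p=np.stack([(u-K[0,2])/K[0,0]*z,(v-K[1,2])/K[1,1]*z,z,np.ones_like(z)])
    return (c["extrinsics"]@p)[:3].T
E
python3 - <<'E'
from h import *
s=ctrl.observe(); print(s["clock"],s["eef_pos"],np.round(s["tool_rot"],3).tolist(),s["force"],ctrl.tcp_to_grasp)
im=[]
for n in("top","scene"):
    c=ctrl.camera(n); np.savez(n+"0.npz",**c); im.append(c["color"]); print(n,c["mtx"].tolist(),np.round(c["extrinsics"],3).tolist())
    for l in("warmer","guard","guard_fin","green_tab","orange_tab","pointer_tip","wheel","roll_a","dip_bowl"):
        for d in ctrl.trace(n,l)[:2]:
            w=world(c,d["mask"]); print(n,l,round(d["score"],2),np.round(d["position"]),d["mask"].sum(),np.round(np.median(w,0),1) if len(w) else 0, np.round(w[:,2].max()) if len(w) else 0)
    cv2.imwrite(f"pics/{n}.png",c["color"][:,:,::-1])
E
```

```text
0.0 [ 175.31642861 -494.39817996  230.6705559 ] [[0.942, 0.334, -0.001], [0.334, -0.942, 0.001], [-0.0, -0.001, -1.0]] [-0.12859971 -0.52262206  0.20732939] 18.700000000000003
top [[381.41709721038615, 0.0, 262.19516405292023], [0.0, 381.41709721038615, 188.0353370530537], [0.0, 0.0, 1.0]] [[-0.001, -0.993, 0.121, 519.299], [-1.0, 0.0, -0.007, 24.977], [0.007, -0.121, -0.993, 743.144], [0.0, 0.0, 0.0, 1.0]]
top warmer 0.53 [245. 257.] 838 [482.4  47.5 106.1] 136.0
top guard 0.92 [245. 258.] 836 [482.2  47.5 106.1] 136.0
top guard_fin 0.62 [246. 259.] 789 [482.4  47.6 106.2] 136.0
top orange_tab 0.56 [241. 207.] 46 [563.5  59.9  99.4] 102.0
top orange_tab 0.2 [219. 154.] 1261 [656.9  96.3 107.3] 116.0
top roll_a 0.98 [275. 151.] 1208 [6.570e+02 5.000e-01 1.074e+02] 116.0
top roll_a 0.77 [220. 152.] 1211 [656.1  96.9 107.7] 116.0
top dip_bowl 0.8 [320. 164.] 2184 [639.8 -83.5  92.6] 119.0
top dip_bowl 0.28 [258. 206.] 26619 [567.9  29.5  83.3] 136.0
scene [[429.9187841595164, 0.0, 255.55265316497128], [0.0, 429.9187841595164, 188.0799503240942], [0.0, 0.0, 1.0]] [[-0.665, 0.502, -0.553, 973.101], [0.747, 0.446, -0.493, 387.544], [-0.001, -0.741, -0.672, 598.78], [0.0, 0.0, 0.0, 1.0]]
scene warmer 0.85 [245. 229.] 25909 [621.1  71.4  70. ] 134.0
scene warmer 0.57 [252. 182.] 83 [552.7   3.8  95.4] 100.0
scene guard 0.68 [294. 175.] 881 [489.   57.  104.4] 134.0
scene guard_fin 0.89 [299. 175.] 783 [489.5  56.6 104.7] 134.0
scene green_tab 0.53 [254. 183.] 88 [551.5   4.   94.8] 100.0
scene orange_tab 0.55 [272. 203.] 69 [567.2  64.5  94.1] 100.0
scene orange_tab 0.39 [244. 230.] 26090 [620.6  71.2  70. ] 134.0
scene pointer_tip 0.46 [278. 185.] 70 [530.7  43.1 100.8] 104.0
scene roll_a 0.78 [207. 220.] 1304 [672.4  13.1 103.4] 114.0
scene roll_a 0.64 [251. 249.] 1584 [672.8 110.1 103.8] 115.0
scene dip_bowl 0.94 [188. 181.] 1705 [628.4 -91.7  99. ] 117.0
scene dip_bowl 0.63 [251. 249.] 1533 [673.  110.1 104.1] 115.0
```

Run:
```python
import numpy as np,cv2
from h import world
a=np.load("top0.npz");b=np.load("scene0.npz")
A=cv2.resize(a["color"][130:310,150:370],(660,540),interpolation=cv2.INTER_CUBIC)
cv2.imwrite("pics/topc.png",A[:,:,::-1])
def fit(c,lo,hi,col,nm):
    w=world(c,np.ones((384,512),bool)); m=(c["range_z"]>0)
    return
for n,c in(("top",a),("scene",b)):
    c=dict(c); m=c["range_z"]>0; w=world(c,m); rgb=c["color"][m].astype(int)
    hsv=cv2.cvtColor(c["color"],cv2.COLOR_RGB2HSV)[m].astype(int)
    near=(w[:,0]>380)&(w[:,0]<620)&(abs(w[:,1]-35)<170)&(w[:,2]>60)
    sat=(hsv[:,1]>110)&(hsv[:,2]>60)&near
    for nm,l,h in(("red",0,6),("orange",7,19),("yellow",20,33),("green",45,85)):
        s=sat&(hsv[:,0]>=l)&(hsv[:,0]<=h); p=w[s]
        if len(p)>5: print(n,nm,len(p),p.min(0).round(1),p.max(0).round(1),np.median(p,0).round(1))
    # console top
    if 1:
        s=near&(w[:,2]>81)&(w[:,2]<89)
        q=w[s][:,:2].astype(np.float32)
        print(n,"panel",s.sum(),cv2.minAreaRect(q))
        s=(w[:,2]>60)&(w[:,2]<79)&(w[:,0]>400); print(n,"plate",cv2.minAreaRect(w[s][:,:2].astype(np.float32)))
    s=near&(w[:,2]>126); print(n,"fin top",s.sum(),cv2.minAreaRect(w[s][:,:2].astype(np.float32)),w[s].mean(0))
```

```text
top red 67 [523.3  36.1  82.1] [547.3  47.8 106.2] [531.6  41.1 102.8]
top orange 73 [555.   54.9  83.7] [575.1  67.6 101.7] [564.4  61.5  98.9]
top yellow 808 [459.6  16.2  84.6] [503.6  82.2 135.8] [482.4  47.6 106.2]
top green 62 [541.6  -4.9  84.4] [559.4   5.9 102.9] [550.    0.9  99.7]
top panel 12583 ((542.7763061523438, 32.904876708984375), (300.4311828613281, 208.55166625976562), 76.78295135498047)
top plate ((700.3052978515625, 17.387664794921875), (546.8771362304688, 945.8955078125), 3.493689775466919)
top fin top 194 ((480.69384765625, 47.78544998168945), (33.79179382324219, 13.997493743896484), 77.43229675292969) [480.77142199  47.63528907 133.26327841]
scene red 84 [502.   22.4  82.7] [546.7  50.5 104. ] [529.9  41.  100.7]
scene orange 160 [437.1 -51.   67.8] [620.  102.  100.2] [566.5  62.1  88.4]
scene yellow 826 [429.4  -4.8  82.7] [506.7  82.5 134.2] [488.2  57.5 104.7]
scene green 90 [526.  -17.7  83. ] [559.8   8.  100.4] [550.6   3.5  94.8]
scene panel 7619 ((542.8049926757812, 34.96650695800781), (303.1994323730469, 211.02084350585938), 77.39234161376953)
scene plate ((682.4149169921875, -246.2283935546875), (859.4530029296875, 487.45794677734375), 84.79387664794922)
scene fin top 132 ((481.6623840332031, 50.16485595703125), (35.24928665161133, 15.078296661376953), 74.97293853759766) [483.87938526  50.9458262  131.19077671]
```

View pics/topc.png

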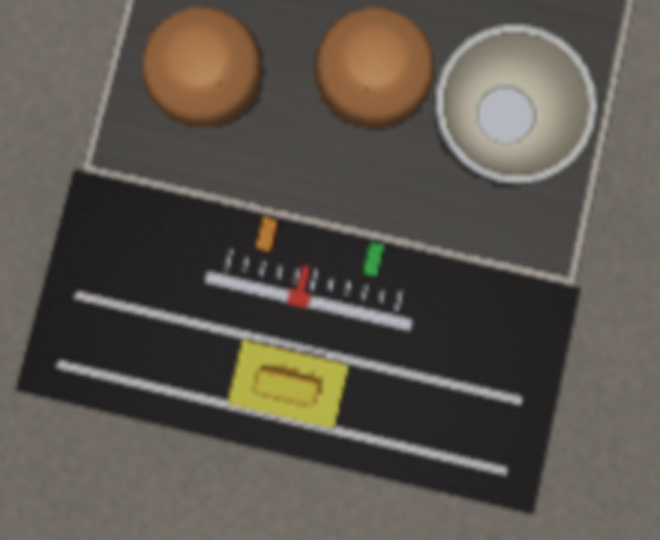

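View pics/scene.png

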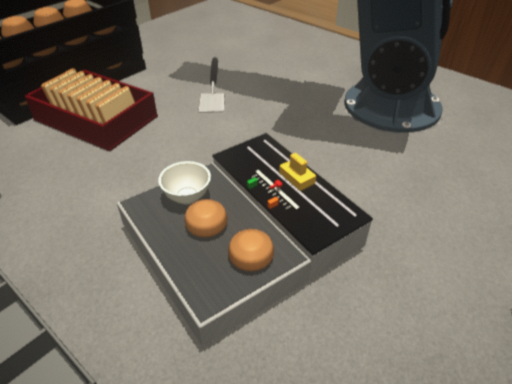

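The top crop shows the yellow guard at crop pixel (288,382), the red pointer at (300,290), the green tab on the right at (373,258) and the orange one on the left. The scene view agrees. The warmer's yaw is about -13.2°. I'll move above the fin with the fingers partly open.

Request:
{"api": "drive_tool", "payload": {"steps": [{"tx": 0.03,"ty": -0.026,"tz": 0.003,"az": -0.07},{"tx": 0.065,"ty": -0.057,"tz": 0.006,"az": -0.15},{"tx": 0.1,"ty": -0.087,"tz": 0.009,"az": -0.25},{"tx": 0.135,"ty": -0.118,"tz": 0.012,"az": -0.35},{"tx": 0.17,"ty": -0.148,"tz": 0.015,"az": -0.45},{"tx": 0.205,"ty": -0.179,"tz": 0.018,"az": -0.55},{"tx": 0.24,"ty": -0.209,"tz": 0.021,"az": -0.65},{"tx": 0.275,"ty": -0.24,"tz": 0.024,"az": -0.75},{"tx": 0.31,"ty": -0.27,"tz": 0.027,"az": -0.85},{"tx": 0.345,"ty": -0.301,"tz": 0.03,"az": -0.95},{"tx": 0.38,"ty": -0.331,"tz": 0.033,"az": -1.0},{"tx": 0.41,"ty": -0.358,"tz": 0.036,"az": -1.0}], "fingers": 0.45, "grip_force": 25}}

```text
validation failed for argument at $.st...
```

```bash
cat >> h.py <<'E'
W=np.array([[.9736,.2284,0],[-.2284,.9736,0],[0,0,1.]]) # cols warmer axes
def go(target,yawy=-13.2):
    s=ctrl.observe(); R=np.array(s["tool_rot"]); d=R.T@(np.array(target)-s["eef_pos"])
    print(round(s["clock"],2),"eef",np.round(s["eef_pos"],1),"tool shift mm",d.round(1),"yerr deg",round(yawy-np.degrees(np.arctan2(R[1,1],R[0,1])),2),"z",R[:,2].round(3),"f",np.round(s["force"],2),"w",s["width"])
E
python3 - <<'E'
from h import *
go([480.7,47.7,170])
a=dict(np.load("top0.npz")); m=a["range_z"]>0;w=world(a,m)
hsv=cv2.cvtColor(a["color"],cv2.COLOR_RGB2HSV)[m].astype(int)
near=(w[:,0]>380)&(w[:,0]<620)&(abs(w[:,1]-35)<170)&(w[:,2]>88)&(hsv[:,1]>110)&(hsv[:,2]>60)
O=np.array([480.7,47.7,85])
for nm,l,h in(("red",0,6),("orange",7,19),("green",45,85)):
    p=(w[near&(hsv[:,0]>=l)&(hsv[:,0]<=h)]-O)@W; print(nm,len(p),p.min(0).round(1),p.max(0).round(1),p.mean(0).round(1))
    if nm=="red": print(p.round(1).tolist())
E
```

```text
1.0 eef [ 175.5 -494.8  231.3] tool shift mm [ 469.  -409.2   61.3] yerr deg 57.27 z [-0.  0. -1.] f [0.52 0.66 0.07] w 0.9996150182736081
red 55 [42.9 -0.   3.3] [64.7 11.3 21.2] [51.   5.7 17.9]
[[64.4, 6.7, 17.6], [64.7, 5.0, 18.8], [62.8, 6.4, 16.0], [63.2, 4.7, 15.4], [61.1, 5.9, 18.2], [61.5, 4.3, 16.8], [59.1, 7.1, 19.1], [59.5, 5.6, 16.4], [59.9, 3.9, 17.5], [57.4, 6.7, 20.6], [57.9, 5.1, 18.0], [58.3, 3.5, 17.3], [55.9, 6.4, 17.5], [56.3, 4.8, 16.8], [54.3, 6.0, 17.7], [54.6, 4.4, 18.5], [51.7, 11.1, 3.3], [52.3, 7.3, 17.3], [52.6, 5.6, 17.8], [53.0, 4.0, 18.5], [49.9, 10.1, 19.5], [50.2, 8.4, 19.6], [50.6, 6.9, 17.2], [51.0, 5.3, 17.1], [51.4, 3.6, 17.1], [47.9, 11.3, 20.0], [48.2, 9.7, 19.8], [48.6, 8.1, 18.7], [49.0, 6.5, 17.9], [49.8, 3.2, 19.2], [50.1, 1.6, 18.6], [50.5, -0.0, 18.3], [46.2, 10.9, 21.2], [46.6, 9.4, 17.4], [47.0, 7.8, 16.9], [47.4, 6.1, 18.3], [47.8, 4.5, 18.7], [48.2, 2.9, 18.0], [48.5, 1.2, 18.8], [44.6, 10.6, 18.1], [45.0, 9.0, 18.0], [45.4, 7.3, 18.2], [45.8, 5.7, 18.3], [46.2, 4.1, 18.7], [46.5, 2.5, 17.5], [46.9, 0.9, 17.5], [43.0, 10.2, 18.3], [43.4, 8.5, 19.0], [43.8, 6.9, 19.4], [44.2, 5.3, 17.5], [44.6, 3.7, 18.1], [44.9, 2.1, 17.6], [45.3, 0.4, 18.7], [42.9, 3.3, 20.1], [43.3, 1.7, 19.8]]
orange 55 [68.9 27.3  4.2] [86.4 35.  16.7] [77.6 30.9 14. ]
green 50 [ 68.9 -34.2  11.7] [ 86.3 -26.4  17.9] [ 77.5 -30.2  14.8]
```

Request:
{"api": "drive_tool", "payload": {"steps": [{"tx": 0.03,"ty": -0.026,"tz": 0.003,"ax": 0.0,"ay": 0.0,"az": -0.07},{"tx": 0.065,"ty": -0.057,"tz": 0.006,"ax": 0.0,"ay": 0.0,"az": -0.15},{"tx": 0.1,"ty": -0.087,"tz": 0.009,"ax": 0.0,"ay": 0.0,"az": -0.25},{"tx": 0.135,"ty": -0.118,"tz": 0.012,"ax": 0.0,"ay": 0.0,"az": -0.35},{"tx": 0.17,"ty": -0.148,"tz": 0.015,"ax": 0.0,"ay": 0.0,"az": -0.45}], "fingers": 0.45, "grip_force": 25}}

```text
clock: 1.5
eef_pos: [286.6, -296.9, 216.3]
tool_rot: [[0.701, 0.713, 0.0], [0.713, -0.701, -0.0], [0.0, 0.0, -1.0]]
force: [1.6, 0.1, -0.4]
width: 0.448
gripper_force: 0.0
```

Request:
{"api": "drive_tool", "payload": {"steps": [{"tx": 0.045,"ty": -0.012,"tz": 0.005,"ax": 0,"ay": 0,"az": -0.1},{"tx": 0.09,"ty": -0.024,"tz": 0.01,"ax": 0,"ay": 0,"az": -0.2},{"tx": 0.135,"ty": -0.036,"tz": 0.016,"ax": 0,"ay": 0,"az": -0.3},{"tx": 0.18,"ty": -0.048,"tz": 0.022,"ax": 0,"ay": 0,"az": -0.4},{"tx": 0.225,"ty": -0.06,"tz": 0.028,"ax": 0,"ay": 0,"az": -0.5},{"tx": 0.27,"ty": -0.073,"tz": 0.034,"ax": 0,"ay": 0,"az": -0.55},{"tx": 0.315,"ty": -0.085,"tz": 0.04,"ax": 0,"ay": 0,"az": -0.55},{"tx": 0.35,"ty": -0.095,"tz": 0.046,"ax": 0,"ay": 0,"az": -0.55}]}}

```text
clock: 2.3
eef_pos: [465.9, 19.6, 170.2]
tool_rot: [[0.227, 0.974, 0.001], [0.974, -0.227, 0.0], [0.0, 0.001, -1.0]]
force: [1.2, -0.3, -0.7]
width: 0.446
gripper_force: 0.0
```

Run:
```python
from h import *
go([480.7,47.7,116])
```

```text
2.3 eef [465.9  19.6 170.2] tool shift mm [30.7  8.  54.2] yerr deg -0.1 z [ 0.001  0.    -1.   ] f [ 1.18 -0.34 -0.7 ] w 0.4461945587179313
```

Request:
{"api": "drive_tool", "payload": {"steps": [{"tx": 0.025,"ty": 0.007,"tz": 0},{"tx": 0.031,"ty": 0.008,"tz": 0.015},{"tx": 0.031,"ty": 0.008,"tz": 0.035},{"tx": 0.031,"ty": 0.008,"tz": 0.05},{"tx": 0.031,"ty": 0.008,"tz": 0.059},{"tx": 0.031,"ty": 0.008,"tz": 0.059}]}}

```text
validation failed for argument at $.st...
```

Request:
{"api": "drive_tool", "payload": {"steps": [{"tx": 0},{"tx": 0},{"tx": 0},{"tx": 0},{"tx": 0}], "fingers": 0.0}}

```text
validation failed for argument at $.st...
```

Request:
{"api": "drive_tool", "payload": {"steps": [{"tx": 0.025,"ty": 0.007,"tz": 0,"ax": 0,"ay": 0,"az": 0},{"tx": 0.031,"ty": 0.008,"tz": 0.015,"ax": 0,"ay": 0,"az": 0},{"tx": 0.031,"ty": 0.008,"tz": 0.035,"ax": 0,"ay": 0,"az": 0},{"tx": 0.031,"ty": 0.008,"tz": 0.05,"ax": 0,"ay": 0,"az": 0},{"tx": 0.031,"ty": 0.008,"tz": 0.059,"ax": 0,"ay": 0,"az": 0},{"tx": 0.031,"ty": 0.008,"tz": 0.059,"ax": 0,"ay": 0,"az": 0}]}}

```text
clock: 2.9
eef_pos: [479.0, 45.5, 110.4]
tool_rot: [[0.228, 0.974, -0.002], [0.974, -0.228, -0.0], [-0.0, -0.002, -1.0]]
force: [0.3, -0.2, 0.4]
width: 0.449
gripper_force: 0.0
```

Request:
{"api": "drive_tool", "payload": {"steps": [{"tx": 0,"ty": 0,"tz": 0,"ax": 0,"ay": 0,"az": 0},{"tx": 0,"ty": 0,"tz": 0,"ax": 0,"ay": 0,"az": 0},{"tx": 0,"ty": 0,"tz": 0,"ax": 0,"ay": 0,"az": 0},{"tx": 0,"ty": 0,"tz": 0,"ax": 0,"ay": 0,"az": 0},{"tx": 0,"ty": 0,"tz": 0,"ax": 0,"ay": 0,"az": 0}], "fingers": 0.0}}

```text
clock: 3.4
eef_pos: [479.6, 45.6, 112.2]
tool_rot: [[0.228, 0.974, 0.001], [0.974, -0.228, 0.0], [0.001, 0.0, -1.0]]
force: [-3.9, 0.7, 7.1]
width: 0.158
gripper_force: 28.9
```

Request:
{"api": "drive_tool", "payload": {"steps": [{"tx": 0.01,"ty": 0,"tz": -0.001,"ax": 0,"ay": 0,"az": 0},{"tx": 0.025,"ty": 0,"tz": -0.001,"ax": 0,"ay": 0,"az": 0},{"tx": 0.04,"ty": 0,"tz": -0.001,"ax": 0,"ay": 0,"az": 0},{"tx": 0.055,"ty": 0,"tz": -0.001,"ax": 0,"ay": 0,"az": 0},{"tx": 0.07,"ty": 0,"tz": -0.001,"ax": 0,"ay": 0,"az": 0},{"tx": 0.08,"ty": 0,"tz": -0.001,"ax": 0,"ay": 0,"az": 0},{"tx": 0.085,"ty": 0,"tz": -0.001,"ax": 0,"ay": 0,"az": 0},{"tx": 0.087,"ty": 0,"tz": -0.001,"ax": 0,"ay": 0,"az": 0},{"tx": 0.087,"ty": 0,"tz": -0.001,"ax": 0,"ay": 0,"az": 0},{"tx": 0.087,"ty": 0,"tz": -0.001,"ax": 0,"ay": 0,"az": 0}]}}

```text
clock: 4.4
eef_pos: [499.2, 128.4, 112.3]
tool_rot: [[0.229, 0.973, -0.001], [0.973, -0.229, -0.004], [-0.004, 0.0, -1.0]]
force: [0.3, -13.4, -1.7]
width: 0.154
gripper_force: 28.0
```

Request:
{"api": "drive_tool", "payload": {"steps": [{"tx": -0.002,"ty": 0,"tz": 0,"ax": 0,"ay": 0,"az": 0},{"tx": -0.002,"ty": 0,"tz": 0,"ax": 0,"ay": 0,"az": 0},{"tx": -0.002,"ty": 0,"tz": 0,"ax": 0,"ay": 0,"az": 0},{"tx": -0.002,"ty": 0,"tz": 0,"ax": 0,"ay": 0,"az": 0},{"tx": -0.002,"ty": 0,"tz": -0.02,"ax": 0,"ay": 0,"az": 0},{"tx": -0.002,"ty": 0,"tz": -0.05,"ax": 0,"ay": 0,"az": 0},{"tx": -0.002,"ty": 0,"tz": -0.08,"ax": 0,"ay": 0,"az": 0},{"tx": -0.002,"ty": 0,"tz": -0.08,"ax": 0,"ay": 0,"az": 0}], "fingers": 0.4}}

```text
clock: 5.2
eef_pos: [501.1, 129.0, 196.2]
tool_rot: [[0.228, 0.974, 0.006], [0.974, -0.228, 0.002], [0.003, 0.005, -1.0]]
force: [0.8, 0.9, 0.1]
width: 0.399
gripper_force: 0.0
```

Run:
```python
from h import *
go([480.7,47.7,130])
ims=[]
for n in("wrist","top","scene"):
    c=ctrl.camera(n); np.savez(n+"1.npz",**c); ims.append(cv2.resize(c["color"],(400,300)))
    for l in("slot_mid","wheel","guard","guard_fin"):
        for d in ctrl.trace(n,l)[:1]:
            print(n,l,round(d["score"],2),d["position"],d["mask"].sum(), ((world(c,d["mask"])[:]-[480.7,47.7,85])@W).mean(0).round(1) if n!="wrist" else "")
i=np.vstack([np.hstack(ims[:2]),np.hstack([ims[2],ims[2]*0])])
cv2.imwrite("pics/after_open.png",i[:,:,::-1])
```

```text
5.2 eef [501.1 129.  196.2] tool shift mm [-84.1  -1.7  65.9] yerr deg -0.04 z [ 0.006  0.002 -1.   ] f [0.83 0.9  0.1 ] w 0.39937169573332676
wrist wheel 0.88 [252.9, 259.2] 454 
wrist guard 0.6 [248.5, 186.4] 3356 
wrist guard_fin 0.89 [253.5, 182.1] 3164 
top slot_mid 0.68 [276.3, 152.6] 1221 [183.5  -5.8  21.6]
top wheel 0.64 [248.0, 254.9] 187 [-0.1 -0.7  3. ]
top guard 0.7 [206.1, 245.8] 388 [ 2.4 66.6 26.7]
top guard_fin 0.78 [207.4, 247.2] 394 [ 1.6 66.6 25.3]
scene slot_mid 0.66 [247.9, 228.4] 25840 [140.7  44.3 -14. ]
scene wheel 0.59 [296.8, 182.0] 131 [1.  6.7 2.1]
scene guard 0.82 [330.6, 201.7] 990 [ 5.5 92.8 21.7]
scene guard_fin 0.57 [327.8, 201.1] 957 [ 7.2 92.8 22.4]
```

View pics/after_open.png

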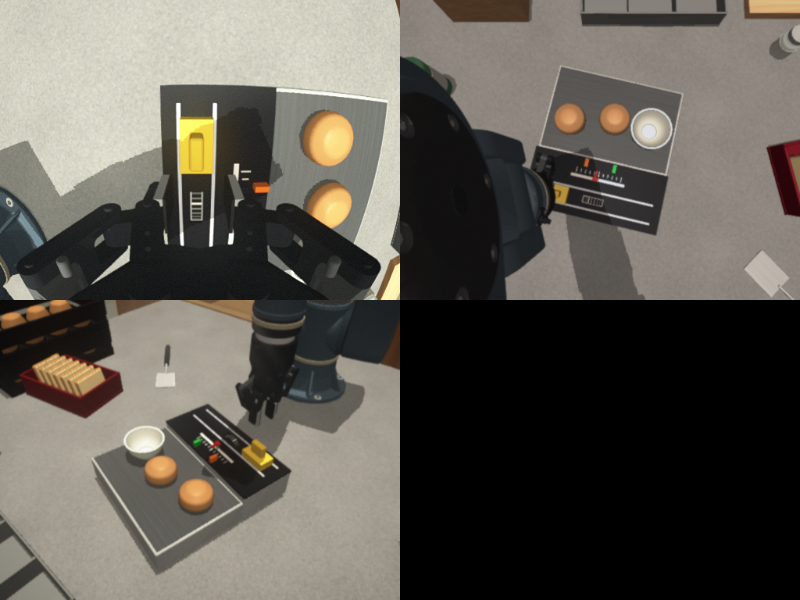

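The guard sits at the left end, and the wheel is visible in its slot (top camera, full-resolution pixel (248,255)), at the spot I expected. Next I'll shut the fingers and hover 10 mm left of the wheel's crown.

Request:
{"api": "drive_tool", "payload": {"steps": [{"tx": -0.03,"ty": -0.001,"tz": 0,"ax": 0,"ay": 0,"az": 0},{"tx": -0.06,"ty": -0.001,"tz": 0.01,"ax": 0,"ay": 0,"az": 0},{"tx": -0.074,"ty": -0.001,"tz": 0.04,"ax": 0,"ay": 0,"az": 0},{"tx": -0.074,"ty": -0.001,"tz": 0.07,"ax": 0,"ay": 0,"az": 0},{"tx": -0.074,"ty": -0.001,"tz": 0.085,"ax": 0,"ay": 0,"az": 0},{"tx": -0.074,"ty": -0.001,"tz": 0.09,"ax": 0,"ay": 0,"az": 0},{"tx": -0.074,"ty": -0.001,"tz": 0.09,"ax": 0,"ay": 0,"az": 0},{"tx": -0.074,"ty": -0.001,"tz": 0.09,"ax": 0,"ay": 0,"az": 0}], "fingers": 0.0}}

```text
clock: 6.75
eef_pos: [481.9, 56.7, 103.1]
tool_rot: [[0.228, 0.974, 0.001], [0.974, -0.228, 0.0], [0.0, 0.001, -1.0]]
force: [0.5, -0.1, 0.6]
width: 0.0
gripper_force: 0.0
```

Run:
```python
from h import *
go([483,57,100])
```

```text
6.75 eef [481.9  56.7 103.1] tool shift mm [0.6 1.  3.1] yerr deg -0.03 z [ 0.001  0.    -1.   ] f [ 0.48 -0.06  0.6 ] w 0.0003392767149291601
```

Request:
{"api": "drive_tool", "payload": {"steps": [{"tx": 0,"ty": 0.001,"tz": 0.001,"ax": 0,"ay": 0,"az": 0},{"tx": 0,"ty": 0.001,"tz": 0.002,"ax": 0,"ay": 0,"az": 0},{"tx": 0,"ty": 0.001,"tz": 0.002,"ax": 0,"ay": 0,"az": 0}]}}

```text
clock: 7.05
eef_pos: [482.4, 56.3, 100.6]
tool_rot: [[0.228, 0.974, 0.001], [0.974, -0.228, 0.0], [0.0, 0.0, -1.0]]
force: [-0.2, 0.2, 0.1]
width: 0.001
gripper_force: 0.0
```

Request:
{"api": "drive_tool", "payload": {"steps": [{"tx": 0,"ty": 0,"tz": 0.001,"ax": 0,"ay": 0,"az": 0},{"tx": 0,"ty": 0,"tz": 0.001,"ax": 0,"ay": 0,"az": 0},{"tx": 0,"ty": 0,"tz": 0.001,"ax": 0,"ay": 0,"az": 0}]}}

```text
clock: 7.35
eef_pos: [482.2, 56.3, 99.3]
tool_rot: [[0.228, 0.974, -0.0], [0.974, -0.228, 0.0], [0.0, -0.0, -1.0]]
force: [0.3, 0.2, 0.1]
width: 0.004
gripper_force: 0.0
```

Request:
{"api": "drive_tool", "payload": {"steps": [{"tx": 0,"ty": 0,"tz": 0.001,"ax": 0,"ay": 0,"az": 0},{"tx": 0,"ty": 0,"tz": 0.001,"ax": 0,"ay": 0,"az": 0},{"tx": 0,"ty": 0,"tz": 0.001,"ax": 0,"ay": 0,"az": 0}]}}

```text
clock: 7.65
eef_pos: [482.2, 56.3, 98.3]
tool_rot: [[0.228, 0.974, -0.0], [0.974, -0.228, 0.0], [0.0, -0.0, -1.0]]
force: [0.7, -0.1, 0.7]
width: 0.001
gripper_force: 0.0
```

Run:
```python
from h import *
for i in range(3): go([483,57,100])
```

```text
7.65 eef [482.2  56.3  98.3] tool shift mm [ 0.9  0.7 -1.7] yerr deg -0.03 z [-0.  0. -1.] f [ 0.74 -0.06  0.67] w 0.0010517670505727464
7.65 eef [482.2  56.3  98.3] tool shift mm [ 0.9  0.7 -1.7] yerr deg -0.03 z [-0.  0. -1.] f [ 0.74 -0.06  0.67] w 0.0010517670505727464
7.65 eef [482.2  56.3  98.3] tool shift mm [ 0.9  0.7 -1.7] yerr deg -0.03 z [-0.  0. -1.] f [ 0.74 -0.06  0.67] w 0.0010517670505727464
```

Request:
{"api": "drive_tool", "payload": {"steps": [{"tx": 0,"ty": 0,"tz": 0.001,"ax": 0,"ay": 0,"az": 0},{"tx": 0,"ty": 0,"tz": 0.001,"ax": 0,"ay": 0,"az": 0}]}}

```text
clock: 7.85
eef_pos: [482.1, 56.3, 97.2]
tool_rot: [[0.228, 0.974, -0.0], [0.974, -0.228, 0.0], [0.0, -0.0, -1.0]]
force: [-0.1, 0.0, -0.9]
width: -0.001
gripper_force: 0.0
```

Request:
{"api": "drive_tool", "payload": {"steps": [{"tx": 0,"ty": 0,"tz": 0.001,"ax": 0,"ay": 0,"az": 0},{"tx": 0,"ty": 0,"tz": 0.001,"ax": 0,"ay": 0,"az": 0}]}}

```text
clock: 8.05
eef_pos: [482.1, 56.3, 96.2]
tool_rot: [[0.228, 0.974, -0.0], [0.974, -0.228, 0.0], [-0.0, -0.0, -1.0]]
force: [-1.0, 0.9, 0.1]
width: -0.002
gripper_force: 0.0
```

Request:
{"api": "drive_tool", "payload": {"steps": [{"tx": 0,"ty": 0,"tz": 0.001,"ax": 0,"ay": 0,"az": 0},{"tx": 0,"ty": 0,"tz": 0.001,"ax": 0,"ay": 0,"az": 0}]}}

```text
clock: 8.25
eef_pos: [482.1, 56.3, 95.2]
tool_rot: [[0.228, 0.974, -0.0], [0.974, -0.228, 0.0], [0.0, -0.0, -1.0]]
force: [-0.1, 0.7, -0.0]
width: 0.002
gripper_force: 0.0
```

Request:
{"api": "drive_tool", "payload": {"steps": [{"tx": 0,"ty": 0,"tz": 0.001,"ax": 0,"ay": 0,"az": 0},{"tx": 0,"ty": 0,"tz": 0.001,"ax": 0,"ay": 0,"az": 0}]}}

```text
clock: 8.45
eef_pos: [482.1, 56.3, 94.2]
tool_rot: [[0.228, 0.974, -0.0], [0.974, -0.228, 0.0], [0.0, -0.0, -1.0]]
force: [0.7, -0.3, -0.8]
width: 0.0
gripper_force: 0.0
```

Request:
{"api": "drive_tool", "payload": {"steps": [{"tx": 0,"ty": 0,"tz": 0.001,"ax": 0,"ay": 0,"az": 0},{"tx": 0,"ty": 0,"tz": 0.001,"ax": 0,"ay": 0,"az": 0}]}}

```text
clock: 8.65
eef_pos: [482.1, 56.2, 93.2]
tool_rot: [[0.228, 0.974, -0.0], [0.974, -0.228, 0.0], [-0.0, -0.0, -1.0]]
force: [-1.0, -0.8, 0.2]
width: 0.001
gripper_force: 0.0
```

Request:
{"api": "drive_tool", "payload": {"steps": [{"tx": 0,"ty": 0,"tz": 0.001,"ax": 0,"ay": 0,"az": 0},{"tx": 0,"ty": 0,"tz": 0.001,"ax": 0,"ay": 0,"az": 0}]}}

```text
clock: 8.85
eef_pos: [482.1, 56.2, 92.2]
tool_rot: [[0.228, 0.974, -0.0], [0.974, -0.228, 0.0], [0.0, -0.0, -1.0]]
force: [-1.0, 0.3, 0.1]
width: -0.001
gripper_force: 0.0
```

Request:
{"api": "drive_tool", "payload": {"steps": [{"tx": 0,"ty": 0,"tz": 0.001,"ax": 0,"ay": 0,"az": 0},{"tx": 0,"ty": 0,"tz": 0.001,"ax": 0,"ay": 0,"az": 0}]}}

```text
clock: 9.05
eef_pos: [482.1, 56.3, 91.2]
tool_rot: [[0.228, 0.974, -0.0], [0.974, -0.228, 0.0], [0.0, -0.0, -1.0]]
force: [0.4, 0.5, -0.4]
width: -0.001
gripper_force: 0.0
```

Request:
{"api": "drive_tool", "payload": {"steps": [{"tx": 0,"ty": 0,"tz": 0.001,"ax": 0,"ay": 0,"az": 0},{"tx": 0,"ty": 0,"tz": 0.001,"ax": 0,"ay": 0,"az": 0}]}}

```text
clock: 9.25
eef_pos: [482.3, 56.3, 90.4]
tool_rot: [[0.228, 0.974, 0.0], [0.974, -0.228, 0.0], [0.0, 0.0, -1.0]]
force: [-0.6, -0.3, 3.2]
width: -0.001
gripper_force: 1.3
```

Request:
{"api": "drive_tool", "payload": {"steps": [{"tx": 0,"ty": 0,"tz": 0.0007,"ax": 0,"ay": 0,"az": 0},{"tx": 0,"ty": 0,"tz": 0.0007,"ax": 0,"ay": 0,"az": 0}]}}

```text
clock: 9.45
eef_pos: [482.3, 56.3, 89.8]
tool_rot: [[0.228, 0.974, 0.0], [0.974, -0.228, 0.0], [0.0, 0.0, -1.0]]
force: [-0.8, 0.5, 4.9]
width: -0.003
gripper_force: 2.5
```

Request:
{"api": "drive_tool", "payload": {"steps": [{"tx": -0.0015,"ty": 0,"tz": 0.0003,"ax": 0,"ay": 0,"az": 0},{"tx": -0.003,"ty": 0,"tz": 0.0003,"ax": 0,"ay": 0,"az": 0},{"tx": -0.005,"ty": 0,"tz": 0.0003,"ax": 0,"ay": 0,"az": 0},{"tx": -0.007,"ty": 0,"tz": 0.0003,"ax": 0,"ay": 0,"az": 0},{"tx": -0.009,"ty": 0,"tz": 0.0003,"ax": 0,"ay": 0,"az": 0},{"tx": -0.01,"ty": 0,"tz": 0.0003,"ax": 0,"ay": 0,"az": 0}]}}

```text
clock: 10.05
eef_pos: [480.2, 47.0, 89.7]
tool_rot: [[0.228, 0.974, 0.001], [0.974, -0.228, 0.001], [0.001, 0.0, -1.0]]
force: [-1.1, 2.0, 5.2]
width: 0.001
gripper_force: 3.0
```

```bash
cat >> h.py <<'E'
def ptr(n="scene"):
    c=ctrl.camera(n); m=c["range_z"]>0; w=world(c,m); hsv=cv2.cvtColor(c["color"],cv2.COLOR_RGB2HSV)[m].astype(int)
    p=(w-[480.7,47.7,85])@W
    near=(p[:,0]>35)&(p[:,0]<92)&(abs(p[:,1])<60)&(p[:,2]>6)&(p[:,2]<32)&(hsv[:,1]>110)&(hsv[:,2]>60)
    for nm,l,h in(("red",0,6),("orange",7,19),("green",45,85)):
        q=p[near&(hsv[:,0]>=l)&(hsv[:,0]<=h)]
        if nm=="red":
            t=q[q[:,0]>53]; print(n,"tip",len(t),t.mean(0).round(1) if len(t) else "")
        if len(q): print(n,nm,len(q),q.min(0).round(1),q.max(0).round(1),q.mean(0).round(1))
    return c
E
python3 - <<'E'
from h import *
ptr("scene");c=ptr("top");go([0,0,0])
w=ctrl.camera("wrist")
cv2.imwrite("pics/w2.png",w["color"][:,:,::-1])
E
```

```text
scene tip 21 [59.8  1.6 14.8]
scene red 59 [43.7 -6.1 10.9] [65.4  7.9 17.9] [52.3  2.  15.4]
scene orange 67 [68.3 29.   6. ] [88.  38.1 15.3] [79.3 34.4 11.6]
scene green 60 [ 69.3 -32.7   6.1] [ 87.3 -23.5  15.2] [ 79.3 -27.4  11.7]
top tip 0 
top orange 53 [68.8 27.1  8.8] [86.6 34.9 17.4] [77.5 31.  14.5]
10.15 eef [480.1  46.9  89.7] tool shift mm [-155.1 -456.8   89.4] yerr deg -0.03 z [ 0.001  0.001 -1.   ] f [-1.25  2.71  6.43] w -0.00040995140461525377
```

View pics/w2.png

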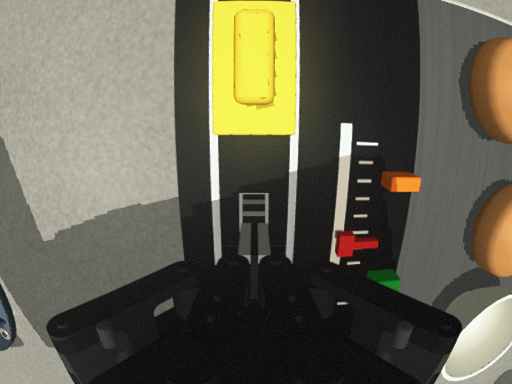

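The wrist picture shows the pointer (345,243) moving towards the green tab (383,279). The wheel is rolling without slip, so I'll finish this stroke.

Request:
{"api": "drive_tool", "payload": {"steps": [{"tx": -0.0015,"ty": 0,"tz": 0,"ax": 0,"ay": 0,"az": 0},{"tx": -0.0035,"ty": 0,"tz": 0,"ax": 0,"ay": 0,"az": 0},{"tx": -0.0055,"ty": 0,"tz": 0,"ax": 0,"ay": 0,"az": 0},{"tx": -0.0075,"ty": 0,"tz": 0,"ax": 0,"ay": 0,"az": 0},{"tx": -0.009,"ty": 0,"tz": 0,"ax": 0,"ay": 0,"az": 0},{"tx": -0.009,"ty": 0,"tz": -0.003,"ax": 0,"ay": 0,"az": 0},{"tx": -0.009,"ty": 0,"tz": -0.006,"ax": 0,"ay": 0,"az": 0},{"tx": 0,"ty": 0,"tz": -0.006,"ax": 0,"ay": 0,"az": 0},{"tx": 0.01,"ty": 0,"tz": -0.006,"ax": 0,"ay": 0,"az": 0},{"tx": 0.01,"ty": 0,"tz": -0.006,"ax": 0,"ay": 0,"az": 0}]}}

```text
clock: 11.2
eef_pos: [482.6, 57.6, 95.2]
tool_rot: [[0.227, 0.974, 0.0], [0.974, -0.227, 0.0], [0.0, 0.0, -1.0]]
force: [0.3, -0.2, 0.3]
width: -0.003
gripper_force: 0.0
```

Run:
```python
from h import *
ptr("scene");go([482.3,56.3,89.5])
```

```text
scene tip 23 [59.6 -3.7 15.8]
scene red 59 [ 42.6 -10.9  11.8] [65.5  2.1 19.5] [52.4 -3.4 16.3]
scene orange 67 [69.2 29.4  6.1] [87.5 38.4 15. ] [79.5 34.4 11.7]
scene green 61 [ 69.  -34.4   6.1] [ 88.1 -23.4  14.7] [ 79.3 -27.4  11.6]
11.25 eef [482.3  57.1  95.1] tool shift mm [-0.8  0.2  5.6] yerr deg -0.1 z [-0.  0. -1.] f [ 0.27  0.04 -0.09] w -0.0027496176388300078
```

Request:
{"api": "drive_tool", "payload": {"steps": [{"tx": 0,"ty": 0,"tz": 0.004,"ax": 0,"ay": 0,"az": 0},{"tx": 0,"ty": 0,"tz": 0.0055,"ax": 0,"ay": 0,"az": 0},{"tx": -0.001,"ty": 0,"tz": 0.006,"ax": 0,"ay": 0,"az": 0},{"tx": -0.003,"ty": 0,"tz": 0.006,"ax": 0,"ay": 0,"az": 0},{"tx": -0.0055,"ty": 0,"tz": 0.006,"ax": 0,"ay": 0,"az": 0},{"tx": -0.008,"ty": 0,"tz": 0.006,"ax": 0,"ay": 0,"az": 0},{"tx": -0.0105,"ty": 0,"tz": 0.006,"ax": 0,"ay": 0,"az": 0},{"tx": -0.013,"ty": 0,"tz": 0.006,"ax": 0,"ay": 0,"az": 0},{"tx": -0.0155,"ty": 0,"tz": 0.006,"ax": 0,"ay": 0,"az": 0},{"tx": -0.018,"ty": 0,"tz": 0.006,"ax": 0,"ay": 0,"az": 0},{"tx": -0.02,"ty": 0,"tz": 0.006,"ax": 0,"ay": 0,"az": 0},{"tx": -0.0205,"ty": 0,"tz": 0.006,"ax": 0,"ay": 0,"az": 0}]}}

```text
clock: 12.45
eef_pos: [477.6, 36.2, 89.5]
tool_rot: [[0.228, 0.974, 0.0], [0.974, -0.228, 0.001], [0.001, 0.0, -1.0]]
force: [-0.8, 1.7, 4.6]
width: -0.001
gripper_force: 2.1
```

Request:
{"api": "drive_tool", "payload": {"steps": [{"tx": 0,"ty": 0,"tz": -0.003,"ax": 0,"ay": 0,"az": 0},{"tx": 0,"ty": 0,"tz": -0.006,"ax": 0,"ay": 0,"az": 0},{"tx": 0.01,"ty": 0,"tz": -0.006,"ax": 0,"ay": 0,"az": 0},{"tx": 0.02,"ty": 0,"tz": -0.006,"ax": 0,"ay": 0,"az": 0},{"tx": 0.02,"ty": 0,"tz": -0.006,"ax": 0,"ay": 0,"az": 0}]}}

```text
clock: 12.95
eef_pos: [482.5, 57.1, 95.2]
tool_rot: [[0.227, 0.974, 0.0], [0.974, -0.227, 0.0], [0.0, 0.0, -1.0]]
force: [0.4, 0.4, 0.6]
width: -0.002
gripper_force: 0.0
```

Run:
```python
from h import *
ptr("scene");go([482.3,56.3,89.5])
```

```text
scene tip 22 [ 59.3 -16.   16. ]
scene red 57 [ 43.1 -22.1  11.8] [ 64.7 -10.   18.9] [ 52.1 -15.5  16.4]
scene orange 69 [69.7 28.9  6.2] [87.6 37.9 15. ] [79.3 34.5 11.4]
scene green 62 [ 68.3 -33.3   6. ] [ 87.9 -23.8  16.1] [ 79.4 -27.3  11.5]
13.0 eef [482.2  56.6  95.1] tool shift mm [-0.3  0.2  5.6] yerr deg -0.1 z [-0.  0. -1.] f [ 0.86 -0.64 -0.69] w -0.0009230066326678511
```

Request:
{"api": "drive_tool", "payload": {"steps": [{"tx": 0,"ty": 0,"tz": 0.004,"ax": 0,"ay": 0,"az": 0},{"tx": 0,"ty": 0,"tz": 0.0055,"ax": 0,"ay": 0,"az": 0},{"tx": -0.001,"ty": 0,"tz": 0.006,"ax": 0,"ay": 0,"az": 0},{"tx": -0.003,"ty": 0,"tz": 0.006,"ax": 0,"ay": 0,"az": 0},{"tx": -0.0055,"ty": 0,"tz": 0.006,"ax": 0,"ay": 0,"az": 0},{"tx": -0.008,"ty": 0,"tz": 0.006,"ax": 0,"ay": 0,"az": 0},{"tx": -0.0105,"ty": 0,"tz": 0.006,"ax": 0,"ay": 0,"az": 0},{"tx": -0.013,"ty": 0,"tz": 0.006,"ax": 0,"ay": 0,"az": 0},{"tx": -0.0155,"ty": 0,"tz": 0.006,"ax": 0,"ay": 0,"az": 0},{"tx": -0.017,"ty": 0,"tz": 0.006,"ax": 0,"ay": 0,"az": 0},{"tx": -0.018,"ty": 0,"tz": 0.006,"ax": 0,"ay": 0,"az": 0},{"tx": -0.018,"ty": 0,"tz": 0.006,"ax": 0,"ay": 0,"az": 0}]}}

```text
clock: 14.2
eef_pos: [478.1, 38.2, 89.6]
tool_rot: [[0.228, 0.974, 0.001], [0.974, -0.228, 0.001], [0.001, 0.0, -1.0]]
force: [-0.6, 1.2, 5.1]
width: -0.001
gripper_force: 2.6
```

Request:
{"api": "drive_tool", "payload": {"steps": [{"tx": 0,"ty": 0,"tz": -0.003,"ax": 0,"ay": 0,"az": 0},{"tx": 0,"ty": 0,"tz": -0.006,"ax": 0,"ay": 0,"az": 0},{"tx": 0.02,"ty": -0.01,"tz": -0.046,"ax": 0,"ay": 0,"az": 0},{"tx": 0.04,"ty": -0.02,"tz": -0.086,"ax": 0,"ay": 0,"az": 0},{"tx": 0.07,"ty": -0.02,"tz": -0.106,"ax": 0,"ay": 0,"az": 0},{"tx": 0.1,"ty": -0.01,"tz": -0.106,"ax": 0,"ay": 0,"az": 0},{"tx": 0.1,"ty": 0,"tz": -0.106,"ax": 0,"ay": 0,"az": 0},{"tx": 0.1,"ty": 0,"tz": -0.106,"ax": 0,"ay": 0,"az": 0}], "fingers": 0.4}}

```text
clock: 15.0
eef_pos: [501.4, 135.8, 195.0]
tool_rot: [[0.227, 0.974, -0.0], [0.974, -0.227, -0.0], [-0.0, -0.0, -1.0]]
force: [-0.1, -0.1, -0.3]
width: 0.398
gripper_force: 0.0
```

Run:
```python
from h import *
a=ptr("scene");b=ptr("top");go([480.7+.2284*85,47.7+.9736*85,111])
A=cv2.resize(b["color"][180:290,190:330],(700,550),interpolation=cv2.INTER_CUBIC)
cv2.imwrite("pics/t3.png",A[:,:,::-1])
```

```text
scene tip 22 [ 59.8 -26.9  16.2]
scene red 57 [ 42.  -33.1  12.2] [ 64.9 -21.3  19.3] [ 52.3 -26.4  16.3]
scene orange 67 [69.4 28.9  6.2] [87.4 38.  15.2] [79.4 34.4 11.6]
scene green 64 [ 68.8 -34.1   6.1] [ 87.8 -23.3  15.7] [ 78.9 -27.3  11.3]
top tip 16 [ 59.6 -29.1  18.1]
top red 52 [ 42.8 -34.3  14.6] [ 64.5 -23.4  20.8] [ 50.9 -29.   18.5]
top orange 53 [68.8 27.3  7.1] [86.5 35.  16.9] [77.5 31.  14.4]
top green 51 [ 69.  -34.3  11.5] [ 86.5 -26.4  16.9] [ 77.6 -30.2  15. ]
15.1 eef [500.1 134.9 194.7] tool shift mm [-4.2  1.2 83.7] yerr deg 0.01 z [-0.002 -0.001 -1.   ] f [-0.56 -0.32 -0.55] w 0.40171651950762977
```

View pics/t3.png

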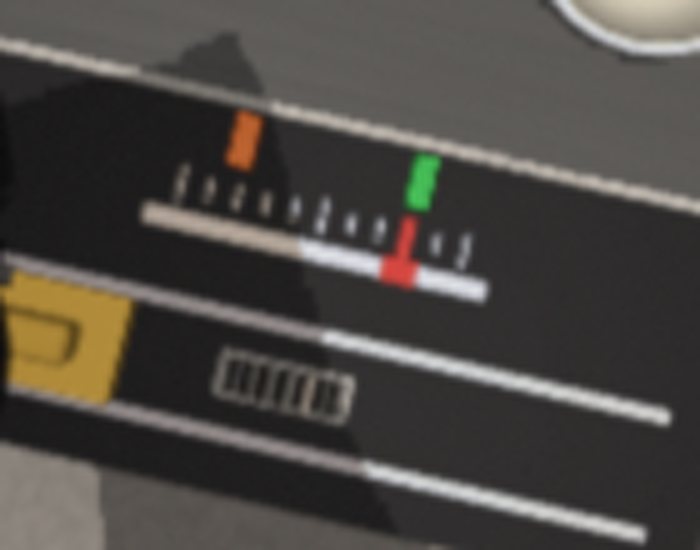

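The top view shows the pointer tip (405,220) lined up with the green tab (422,180) along the slanted scale. The error is about 0.4 to 1.1 mm, inside the 3 mm allowed. Next I'll shut the guard.

Request:
{"api": "drive_tool", "payload": {"steps": [{"tx": -0.005,"ty": 0.001,"tz": 0.01,"ax": 0,"ay": 0,"az": 0},{"tx": -0.005,"ty": 0.001,"tz": 0.04,"ax": 0,"ay": 0,"az": 0},{"tx": -0.005,"ty": 0.001,"tz": 0.065,"ax": 0,"ay": 0,"az": 0},{"tx": -0.005,"ty": 0.001,"tz": 0.08,"ax": 0,"ay": 0,"az": 0},{"tx": -0.005,"ty": 0.001,"tz": 0.082,"ax": 0,"ay": 0,"az": 0},{"tx": -0.005,"ty": 0.001,"tz": 0.082,"ax": 0,"ay": 0,"az": 0}]}}

```text
clock: 15.7
eef_pos: [500.0, 129.7, 113.0]
tool_rot: [[0.229, 0.973, -0.001], [0.973, -0.229, -0.0], [-0.001, -0.001, -1.0]]
force: [0.8, 0.4, -0.5]
width: 0.399
gripper_force: 0.0
```

Request:
{"api": "drive_tool", "payload": {"steps": [{"tx": 0,"ty": 0,"tz": 0,"ax": 0,"ay": 0,"az": 0},{"tx": 0,"ty": 0,"tz": 0,"ax": 0,"ay": 0,"az": 0},{"tx": 0,"ty": 0,"tz": 0,"ax": 0,"ay": 0,"az": 0},{"tx": 0,"ty": 0,"tz": 0,"ax": 0,"ay": 0,"az": 0},{"tx": 0,"ty": 0,"tz": 0,"ax": 0,"ay": 0,"az": 0}], "fingers": 0.0}}

```text
clock: 16.2
eef_pos: [499.9, 130.6, 114.3]
tool_rot: [[0.228, 0.974, -0.001], [0.974, -0.228, 0.001], [0.001, -0.001, -1.0]]
force: [-6.1, -0.0, 5.4]
width: 0.156
gripper_force: 25.8
```

Request:
{"api": "drive_tool", "payload": {"steps": [{"tx": -0.01,"ty": 0,"tz": -0.001,"ax": 0,"ay": 0,"az": 0},{"tx": -0.025,"ty": 0,"tz": -0.001,"ax": 0,"ay": 0,"az": 0},{"tx": -0.04,"ty": 0,"tz": -0.001,"ax": 0,"ay": 0,"az": 0},{"tx": -0.055,"ty": 0,"tz": -0.001,"ax": 0,"ay": 0,"az": 0},{"tx": -0.07,"ty": 0,"tz": -0.001,"ax": 0,"ay": 0,"az": 0},{"tx": -0.08,"ty": 0,"tz": -0.001,"ax": 0,"ay": 0,"az": 0},{"tx": -0.084,"ty": 0,"tz": -0.001,"ax": 0,"ay": 0,"az": 0},{"tx": -0.086,"ty": 0,"tz": -0.001,"ax": 0,"ay": 0,"az": 0},{"tx": -0.086,"ty": 0,"tz": -0.001,"ax": 0,"ay": 0,"az": 0}]}}

```text
clock: 17.1
eef_pos: [480.2, 47.7, 114.4]
tool_rot: [[0.228, 0.974, -0.001], [0.974, -0.228, 0.003], [0.003, -0.002, -1.0]]
force: [-5.1, 9.8, -3.2]
width: 0.151
gripper_force: 25.8
```

Travel was 85 mm, with 9.8 N against the shut stop. Release and retreat.

Request:
{"api": "drive_tool", "payload": {"steps": [{"tx": 0.001,"ty": 0,"tz": 0,"ax": 0,"ay": 0,"az": 0},{"tx": 0.001,"ty": 0,"tz": 0,"ax": 0,"ay": 0,"az": 0},{"tx": 0.001,"ty": 0,"tz": 0,"ax": 0,"ay": 0,"az": 0},{"tx": 0.001,"ty": 0,"tz": 0,"ax": 0,"ay": 0,"az": 0},{"tx": 0.001,"ty": 0,"tz": -0.02,"ax": 0,"ay": 0,"az": 0},{"tx": 0.001,"ty": 0,"tz": -0.06,"ax": 0,"ay": 0,"az": 0},{"tx": 0.03,"ty": -0.02,"tz": -0.1,"ax": 0,"ay": 0,"az": 0},{"tx": 0.07,"ty": -0.04,"tz": -0.12,"ax": 0,"ay": 0,"az": 0},{"tx": 0.1,"ty": -0.06,"tz": -0.12,"ax": 0,"ay": 0,"az": 0},{"tx": 0.12,"ty": -0.06,"tz": -0.12,"ax": 0,"ay": 0,"az": 0},{"tx": 0.12,"ty": -0.06,"tz": -0.12,"ax": 0,"ay": 0,"az": 0}], "fingers": 0.4}}

```text
clock: 18.2
eef_pos: [450.3, 179.4, 234.6]
tool_rot: [[0.225, 0.974, 0.001], [0.974, -0.225, 0.001], [0.001, 0.001, -1.0]]
force: [-0.1, -0.4, 0.1]
width: 0.403
gripper_force: 0.0
```

Run:
```python
from h import *
ptr("scene");c=ptr("top");go([0,0,0])
for d in ctrl.trace("top","guard_fin")[:1]:
    w=world(c,d["mask"]);w=w[w[:,2]>128]; print(((w-[480.7,47.7,85])@W).mean(0).round(1),len(w))
```

```text
scene tip 21 [ 59.9 -27.3  15.8]
scene red 57 [ 42.5 -33.5  12.5] [ 65.  -20.1  19.4] [ 52.3 -26.4  16.3]
scene orange 65 [69.2 28.6  6.1] [87.5 38.1 15.6] [79.  34.5 11.8]
scene green 60 [ 69.5 -33.5   6.8] [ 88.3 -22.7  14.8] [ 79.4 -27.3  11.8]
top tip 17 [ 59.2 -29.1  18.4]
top red 53 [ 42.8 -34.2  14.5] [ 64.6 -23.4  20.6] [ 51.  -29.   18.4]
top orange 52 [68.8 27.3  8.1] [86.5 35.  17.4] [77.5 31.  14.5]
top green 51 [ 68.9 -34.4  12.1] [ 86.5 -26.4  16.5] [ 77.6 -30.2  14.6]
18.3 eef [449.9 177.2 234.2] tool shift mm [-274.6 -397.9  234.4] yerr deg -0.08 z [-0. -0. -1.] f [-0.37 -0.36  0.12] w 0.3986251704123544
[ 0.  -0.3 48.2] 188
```

```bash
python3 -c "
from bench import ctrl
print(ctrl.finish_job())"
```

```text
the job is handed in; nothing more can be done
None
```

The job is handed in at about 18 s, with no verdict shown: guard opened fully and shut again, wheel rolled at about 5–6 N, pointer about 1 mm or less from the green tab's middle by both cameras, and the arm clear of everything.

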